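# Clear the extractor's cover and show its filter plate

### The job

The filter of the little fume extractor on the desk has to be looked at, but two paint pots stand on its cover flap. First stand both pots in the two empty bays of the plywood board, upright and centred, so that they form one neat row with the pot that is already there. Then lift the extractor's cover flap by its bar until it stands about upright and stays open by itself, draw the hidden filter plate straight up out of its slot by its tab, and finish while holding it still and upright in the gripper, about 10 cm clear above the open housing; do not put it down, and leave the flap open and the other things on the desk where they are.

Things in the scene. Friction and masses are not known exactly. Their poses are not given: they have to be found in the camera images.
- extractor: Grey box-shaped desktop fume extractor, fixed to the desk: 140 (x) x 150 (y) x 96 mm, walls 5 mm, dark slats on its front (-x). Origin under its centre on the desk; x points to the back, where the flap is hinged. Under the flap it is open; the filter plate stands across it (along y) in a slot 20 mm in front of the centre (x = -20 mm), between guide ribs 14 mm apart at the two ends; there is free space in front of and behind the middle of the plate, 40 mm and more.
- flap (a joint): Cover flap, 140 x 150 x 6 mm, hinged along the extractor's back upper edge. 0 = shut, grows to 1.75 rad as the front edge is lifted and swung back; friction in the hinge (0.16 N m, flap 0.12 kg) holds it at any angle. With the flap upright its edge stands 239 mm above the desk and the handle bar is on its far side.
- flap_hinge (a point): Middle of the hinge line, on the fixed housing, 99 mm above the desk; the line runs along the extractor's y.
- flap_bar (a point): Centre of the flap's black round handle bar, 10 mm thick and 64 mm long, along the extractor's y, on two legs near the flap's front edge. Shut: 126 mm in front of the hinge line and 35 mm above it, thus 32 mm above the flap's top, which is 102 mm above the desk. Moves with the flap; at any flap angle a gripper pointing down can hold it across (the bar turns between the pads).
- filter_tab (a point): Centre of the pull tab of the filter plate (60 g): panel 10 thick (x) x 110 wide (y) x 64 mm high, above it in the middle the tab, 10 thick (x) x 32 wide (y) x 20 mm high. This point lies 74 mm above the plate's lower edge and 10 mm below the tab's top. In the slot it is 82 mm above the desk, 14 mm below the housing's rim. z is up along the plate, x through its thickness.
- pot_a_mid (a point): Squat closed paint pot, 34 mm across, 38 mm high, with a small tab 8 mm wide on the lid's -x side (reaching 22 mm from the middle; hold it along its y to keep off the tab); this point is its centre, 19 mm above its foot. Starts upright on the flap.
- pot_b_mid (a point): The other pot on the flap, same shape and size; its centre, 19 mm above its foot. Its lid tab is also at its own -x.
- pot_c_mid (a point): The third, slightly larger pot (36 mm across, 46 mm high; centre 23 mm up) that already stands in the board's far bay; leave it.
- board: Low plywood pot board, fixed on the desk to the left, 54 (x) x 154 (y) x 4 mm, with four strips across it (along x), 4 mm wide and reaching 12 mm above the desk, which bound three bays in a row along y, each 46 mm wide (pitch 50 mm), open at front and back. Origin under its centre; its y points roughly back towards the robot.
- bay_near (a point): Centre of the floor of the empty bay nearest the robot, 4 mm above the desk. A pot in its bay is best held across the row (along the board's x), since the neighbours stand close, and not lower than 20 mm above its foot.
- bay_mid (a point): Centre of the floor of the empty middle bay, 4 mm above the desk. Fixed paint jars up to 65 mm high stand on the desk to the left of the board, 25 mm or more beyond the pots' places.
- dropper: Bystander: small dropper bottle, 26 mm across, 81 mm high, near the front edge of the desk; origin under its middle. Leave it.
- figure: Bystander: little game figure lying down, 35x22x12 mm, near the front edge of the desk. Leave it.
- rock: Bystander: grey putty rock, 43x53x49 mm, behind the extractor. Leave it.
- glue: Bystander: glue bottle with long nozzle, 33 mm across, 107 mm high, behind the extractor. Leave it.

How it is judged:
On the way, in this order (a step that is already met when the one before it is completed fails the run):
1. both pots stand released in the two empty bays ((((horizontal distance between pot_a_mid and bay_near below 0.012 m and z of pot_a_mid in the frame of bay_near below 0.024 m and angle between pot_a_mid's own z axis and vertical below 0.15 rad) and (horizontal distance between pot_b_mid and bay_mid below 0.012 m and z of pot_b_mid in the frame of bay_mid below 0.024 m and angle between pot_b_mid's own z axis and vertical below 0.15 rad)) or ((horizontal distance between pot_a_mid and bay_mid below 0.012 m and z of pot_a_mid in the frame of bay_mid below 0.024 m and angle between pot_a_mid's own z axis and vertical below 0.15 rad) and (horizontal distance between pot_b_mid and bay_near below 0.012 m and z of pot_b_mid in the frame of bay_near below 0.024 m and angle between pot_b_mid's own z axis and vertical below 0.15 rad))) and contact force between the fingers and pot_a below 0.1 N and contact force between the fingers and pot_b below 0.1 N and linear speed of each of pot_a, pot_b below 0.03 m/s), for 0.2 s.
2. the flap stands open, nearly upright or farther (value of joint flap above 1.3 rad), for 0.2 s.
3. the filter plate is drawn up out of its slot (z of filter_tab in the frame of extractor above 0.16 m), for 0.1 s.
At the end, for the whole second after the job is handed in: Pots upright and released in the near and middle bays, within 12 mm of the bays' centres; flap open over 1.3 rad; the fingers hold the filter still, upright within 0.25 rad, its lower edge 156 mm or more above the desk, tab within 120 mm of the extractor's centre, not touching it (all of step 1 and value of joint flap above 1.3 rad and height (world z) of filter_tab above 0.23 m and horizontal distance between filter_tab and extractor below 0.12 m and angle between filter_tab's own z axis and vertical below 0.25 rad and linear speed of filter below 0.03 m/s and contact force between the fingers and filter above 1 N and contact force between filter and extractor below 0.1 N); the arm keeps its last pose, push and grip.
It fails at once if a pot is tipped over (angle between any of pot_a_mid, pot_b_mid, pot_c_mid's own z axis and vertical above 0.8 rad).
It fails at once if the flap is lifted while a pot still stands on it (value of joint flap above 0.25 rad and ((z of pot_a_mid in the frame of extractor above 0.08 m and horizontal distance between pot_a_mid and extractor below 0.09 m) or (z of pot_b_mid in the frame of extractor above 0.08 m and horizontal distance between pot_b_mid and extractor below 0.09 m))).
It fails at once if another thing on the desk is pushed away from its place (distance of pot_c_mid from where it was at the start of the episode above 0.025 m or distance of any of dropper, figure, rock, glue from where it was at the start of the episode above 0.03 m).
It also fails if it takes over 72 s, if anything falls off the work surface, if the arm or the gripper's body presses on something with over 40 N, if the wrist force passes 120 N, or if a joint passes its speed limit or range.

### The arm

A 7-joint arm with a two-finger parallel gripper is mounted at the origin on a cart in front of the work surface, level with it; the furniture and walls round the work are solid. World frame = base frame: x ahead of the robot, y to its left, z up, the work surface at z = 0. Lengths are in m, angles in rad, forces in N, time in s.
With the tool pointing down it reaches from about 0.425 to 0.875 m from the base axis. Payload 4.7 kg.
Tool frame: the origin (TCP) lies at the very end of the fingers, on their centre line; the grasp point (between the pads) lies 19 mm behind it; z points along the fingers, y is the line along which they close (so a half turn about z gives the same grasp; the last joint's range is limited). The gripper opens to 87 mm and grips with 3 to 60 N. Pads are 19 mm wide; open, the fingers measure 117 mm over their backs; the gripper's body (75 mm by 190 mm) begins 51 mm behind the grasp point.
Start: joints at [1.308, 0.321, -0.07, 1.45, 0.023, 1.371, -0.057], TCP at [0.178, -0.625, 0.198] pointing down, gripper open.
Joint ranges: [-2.86, 2.86], [-0.3, 2.09], [-1.38, 1.24], [0.06, 2.45], [-1.56, 4.7], [0.09, 2.05], [-2.69, 2.69]. Speed limits (rad/s): [2.57, 2.57, 3.14, 3.14, 3.14, 3.14, 3.14].

### API

Orientations are given as a rotation vector (axis times angle).
In Python, from bench import ctrl, get_image, job gives the robot as it stands.
- The arm moves only by the shell command python3 -m crank 'ROWS' [FORCE]. ROWS is JSON, a list that holds one entry, the list of rows, each a list of 5 numbers: the shift along the tool's x, y, z in mm, then the turn about the tool's z in rad, then the closure, from -1 (fully open) to 1 (shut), so that 0 is half open. A call has 1 to 10 rows; each row shifts and turns the commanded pose from where the row before left it, along the tool's axes as they then stand; what a row does not reach is not made up. A row lasts 1/12 s, in which the tool goes at most 41.7 mm and 7.16 degrees, less where a joint would pass 70% of its speed; a pose out of reach is approached as far as the arm can. A call with a gripper value outside its range is refused whole. The fingers move at their own pace and stop on an object; FORCE is the grip in N (left out, the last holds). Time passes only in rows, so rows that do not move let the fingers close. It gives the time, the measured TCP pose, the force, the opening and the grip force at its end, in the units of the state.
- ctrl.get_state(): the state, without advancing time (a new reading comes with each control period).
- get_image(name): name is "scene" or "top" or "wrist"; returns a dict with "pixels" (480x640x3 uint8, red, green, blue), "fx", "fy", "cx", "cy" (pixels), "T" (4x4, takes a point from camera to world coordinates); the wrist camera has in their place "T_tool_cam" (4x4, takes a point from camera to tool coordinates, whose origin is the TCP and whose axes are the flange's). Camera axes: x right, y down, z forward; pixel columns grow to the right and rows downward; lengths in m; the calibration is good to about 2 mm. A picture is of the moment at which its call begins: read the wrist's pose just before it. There is no depth.
- job.close_job(): hands the job in; it is judged then, once.
The state is a dict: "time": time; "joint_positions": joint angles; "qd": joint speeds; "joint_torque": joint torques, N m; "position": TCP position; "tool_rot": TCP orientation; "ft_force": force on the tool from outside, world axes, zero at the start; "torque": the same for the moment, N m; "grip_width": opening from 0.0 (shut) to 1.0 (fully open); "grip_force": force on a finger pad.
Only numpy, scipy, OpenCV 4.12 (cv2) and the standard library are available. Lean on these libraries where they do the work, as an engineer would, in place of code of your own. Each camera call takes 0.05 s, during which the arm holds its last target. There are 200 camera calls.

## Working session

There is one attempt and no reset: what is moved stays moved. The work goes in short steps, Python scripts to look and compute and a shell command to move; the robot and the scene stay as the last step left them, time stands still between calls to the robot, and variables do not carry over. Pictures are saved under pics/ and viewed, at most 10 in all, crops included, and the job is handed in when it is done.

```bash
ls; mkdir -p pics; python3 - <<'E'
from bench import ctrl,get_image
import cv2,numpy as np
s=ctrl.get_state();print({k:np.round(v,3).tolist() for k,v in s.items()})
for n in("scene","top"):
    i=get_image(n);cv2.imwrite(f"pics/{n}0.png",i["pixels"][:,:,::-1]);print(n,i["fx"],i["cx"],i["cy"],np.round(i["T"],3).tolist())
i=get_image("wrist");print(i["fx"],np.round(i["T_tool_cam"],3).tolist())
E
```

```text
pics
{'time': 0.0, 'joint_positions': [1.308, 0.322, -0.07, 1.452, 0.023, 1.371, -0.057], 'qd': [0.0, 0.001, -0.0, -0.001, 0.0, -0.001, 0.0], 'joint_torque': [0.0, -49.13, -0.404, -31.253, -0.064, 0.044, 0.0], 'position': [0.177, -0.625, 0.197], 'tool_rot': [-3.11, -0.433, 0.001], 'ft_force': [-0.169, -0.095, -0.225], 'torque': [0.029, 0.004, 0.021], 'grip_force': 0.0, 'grip_width': 1.0}
scene 477.7470692437546 319.0286636258259 239.88498146147717 [[-0.453, -0.633, 0.627, 0.023], [-0.891, 0.332, -0.309, 0.329], [-0.013, -0.699, -0.715, 0.733], [0.0, 0.0, 0.0, 1.0]]
top 486.43027933691627 319.2971568089193 235.34268758582255 [[0.029, -0.999, 0.039, 0.543], [-0.999, -0.031, -0.043, 0.061], [0.045, -0.038, -0.998, 0.968], [0.0, 0.0, 0.0, 1.0]]
352.55533033113994 [[0.001, -0.964, -0.265, 0.074], [1.0, 0.001, 0.0, -0.001], [-0.0, -0.265, 0.964, -0.186], [0.0, 0.0, 0.0, 1.0]]
```

View pics/top0.png

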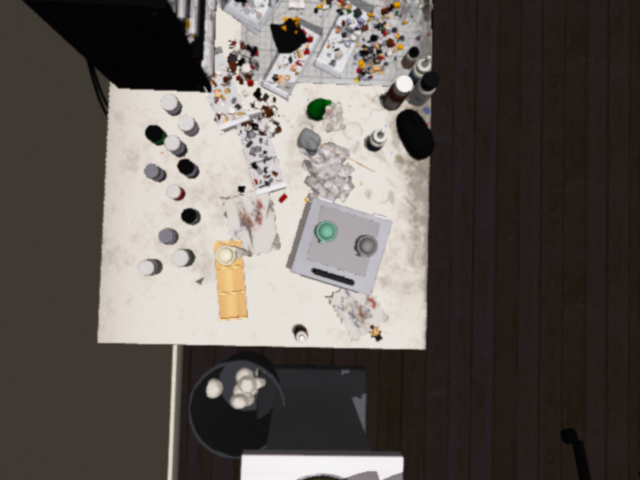

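View pics/scene0.png

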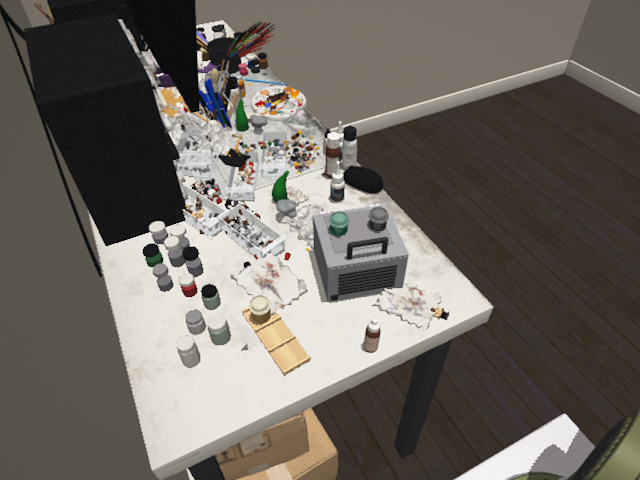

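The top view shows the extractor with corners near (313,198), (391,217), (361,292), (290,270) and its bar at (333,276). The green pot is at (326,231) and the grey pot at (367,245). The board is at (215–247, 240–320), with pot c at (227,256). In the scene view the bar is at (368,247), with the pots behind it. I'll crop the top view for detail.

```bash
cat > h.py <<'E'
import numpy as np,cv2
from scipy.spatial.transform import Rotation as R
from bench import ctrl,get_image
def cam(n):
    s=ctrl.get_state(); i=get_image(n)
    if n=="wrist":
        T=np.eye(4);T[:3,:3]=R.from_rotvec(s["tool_rot"]).as_matrix();T[:3,3]=s["position"];i["T"]=T@i["T_tool_cam"]
    i["bgr"]=i["pixels"][:,:,::-1].copy();i["hsv"]=cv2.cvtColor(i["bgr"],cv2.COLOR_BGR2HSV);return i
def ray(i,uv,z):
    uv=np.atleast_2d(np.asarray(uv,float));d=np.c_[(uv[:,0]-i["cx"])/i["fx"],(uv[:,1]-i["cy"])/i["fy"],np.ones(len(uv))]@i["T"][:3,:3].T
    o=i["T"][:3,3];return (o+d*((z-o[2])/d[:,2])[:,None])[:,:2]
def proj(i,p):
    q=(np.atleast_2d(p)-i["T"][:3,3])@i["T"][:3,:3];return np.c_[q[:,0]/q[:,2]*i["fx"]+i["cx"],q[:,1]/q[:,2]*i["fy"]+i["cy"]]
def blobs(m,amin=30):
    c,_=cv2.findContours(m.astype(np.uint8)*255,cv2.RETR_EXTERNAL,cv2.CHAIN_APPROX_NONE)
    return sorted([k for k in c if cv2.contourArea(k)>amin],key=cv2.contourArea,reverse=True)
def to_tool(p):  # world point -> shift in mm along tool axes from the present TCP
    s=ctrl.get_state();return np.round(1000*R.from_rotvec(s["tool_rot"]).inv().apply(np.asarray(p)-s["position"]),1)
def yaw():  # world azimuth of tool y (closing line)
    M=R.from_rotvec(ctrl.get_state()["tool_rot"]).as_matrix();return np.arctan2(M[1,1],M[0,1])
E
python3 - <<'E'
from h import *
i=cam("top");h,s,v=cv2.split(i["hsv"])
cv2.imwrite("pics/crop.png",cv2.resize(i["bgr"][185:335,200:400],(800,600),interpolation=cv2.INTER_CUBIC))
def show(n,m,z,k=2):
    for c in blobs(m)[:k]:
        r=cv2.minAreaRect(c);print(n,cv2.contourArea(c),np.round(r[0],1),np.round(r[1],1),"box",np.round(ray(i,cv2.boxPoints(r),z),4).tolist(),"c",np.round(ray(i,r[0],z),4))
w=np.zeros(h.shape,bool);w[190:335,200:400]=1
show("green",w&(h>60)&(h<90)&(s>80),.140)
show("board",w&(h>10)&(h<25)&(s>90)&(v>150),.006)
e=np.zeros(h.shape,bool);e[190:300,285:395]=1
show("dark",e&(v<45),.134)
show("grey",e&(v<190)&(v>60)&(s<60),.102,1)
for p in [(310,210),(350,230),(367,245),(366,240),(300,250),(290,240),(385,225),(227,256)]:print(p,i["hsv"][p[1],p[0]])
E
```

```text
green 184.0 [326.5 231. ] [16. 15.] box [[0.5968, 0.0262], [0.5976, 0.0006], [0.5703, -0.0002], [0.5695, 0.0254]] c [[0.5835 0.013 ]]
board 1428.5 [230.9 288.8] [59.8 26.7] box [[0.5262, 0.222], [0.532, 0.1703], [0.416, 0.1566], [0.4104, 0.2081]] c [[0.471  0.1893]]
board 96.5 [227.5 245.5] [ 8.9 25.7] box [[0.5612, 0.2249], [0.5669, 0.1751], [0.5496, 0.1731], [0.5439, 0.2229]] c [[0.5554 0.199 ]]
dark 111.5 [332.6 276.2] [41.1  3.9] box [[0.5127, 0.0348], [0.5192, 0.0331], [0.5006, -0.035], [0.4941, -0.0333]] c [[ 5.067e-01 -1.000e-04]]
grey 4974.5 [335.4 243.6] [ 83.2 108. ] box [[0.4917, 0.0917], [0.6768, 0.0389], [0.6361, -0.1049], [0.4505, -0.0503]] c [[ 0.5633 -0.0058]]
(310, 210) [132   7 180]
(350, 230) [163  10 174]
(367, 245) [  0  10 153]
(366, 240) [175  14 113]
(300, 250) [130   8 188]
(290, 240) [ 15  18 227]
(385, 225) [130   8 197]
(227, 256) [ 23  19 241]
```

View pics/crop.png

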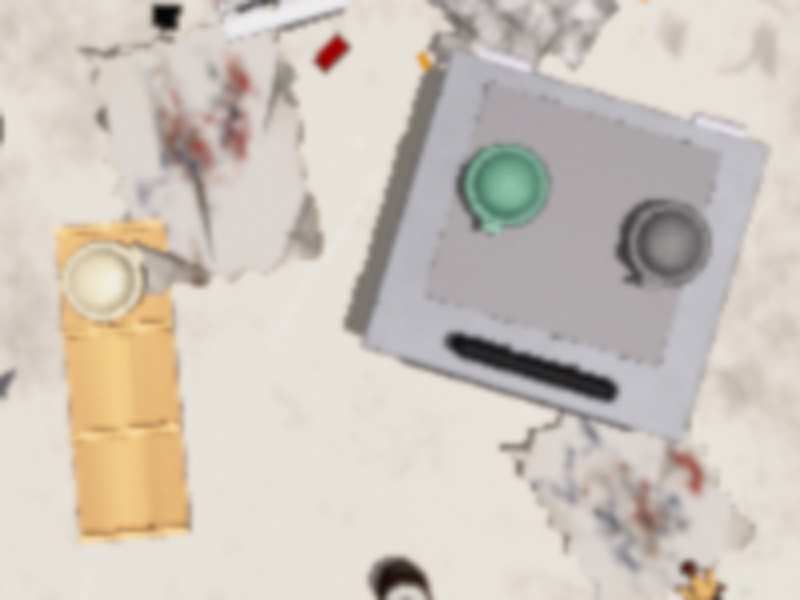

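The crop (4x, offset (200,185)) shows both lids and their tabs. Green has its centre at (508,186) and its tab toward (488,226). Grey has its centre at (668,242) and its tab toward (632,278). Now for the positions.

```bash
python3 - <<'E'
from h import *
i=cam("top");f=lambda x,y:(200+x/4,185+y/4)
print("green",ray(i,f(508,186),.14),"tab",ray(i,f(488,226),.13));print("grey",ray(i,f(668,242),.14),"tab",ray(i,f(632,278),.13))
c=ray(i,[f(450,52),f(768,145),f(685,438),f(365,345)],.102);print("flap",c.round(4),c.mean(0))
b=ray(i,[f(57,228),f(162,220),f(190,530),f(82,540)],.012);print("board",b.round(4),b.mean(0))
a=(b[:2].mean(0)-b[2:].mean(0));a/=np.linalg.norm(a);m=b.mean(0);print("axis",a,"mid",m,"near",m-.05*a,"far",m+.05*a,"potc",ray(i,f(103,280),.05))
M=R.from_rotvec(ctrl.get_state()["tool_rot"]).as_matrix();print(M.round(3),yaw())
g=ray(i,f(508,186),.14)[0];print(to_tool([g[0],g[1],.25]))
E
```

```text
green [[0.58270582 0.01211582]] tab [[0.56564494 0.0196636 ]]
grey [[ 0.5608894  -0.05711007]] tab [[ 0.54507085 -0.04329702]]
flap [[ 0.6436  0.0375]
 [ 0.6066 -0.1066]
 [ 0.4746 -0.0724]
 [ 0.512   0.0713]] [ 0.55918533 -0.01752545]
board [[0.5614 0.224 ]
 [0.5668 0.1733]
 [0.4167 0.1544]
 [0.4106 0.2063]] [0.48887897 0.18948518]
axis [0.99271197 0.12051121] mid [0.48887897 0.18948518] near [0.43924337 0.18345962] far [0.53851457 0.19551075] potc [[0.53700066 0.19524512]]
[[ 0.962  0.273 -0.   ]
 [ 0.273 -0.962  0.001]
 [-0.    -0.001 -1.   ]] -1.2940434291210545
[ 563.9 -502.2  -51.9]
```

```bash
python3 -m crank '[[[28,-25,-6,0,-1],[28,-25,-6,0,-1],[28,-25,-6,0,-1],[28,-25,-6,0,-1],[28,-25,-6,0,-1],[28,-25,-6,0,-1],[28,-25,-6,0,-1],[28,-25,-6,0,-1],[28,-25,-6,0,-1],[28,-25,-6,0,-1]]]' 20; python3 -m crank '[[[28,-25,0,0,-1],[28,-25,0,0,-1],[28,-25,0,0,-1],[28,-25,0,0,-1],[28,-25,0,0,-1],[28,-25,0,0,-1],[28,-25,0,0,-1],[28,-25,0,0,-1],[28,-25,0,0,-1],[28,-25,0,0,-1]]]'; python3 -m crank '[[[0,0,0,0.117,-0.5],[0,0,0,0.117,-0.5],[0,0,0,0.117,-0.5],[0,0,0,0.117,-0.5],[0,0,0,0.117,-0.5],[0,0,0,0.117,-0.5],[0,0,0,0,-0.5],[0,0,0,0,-0.5]]]'
python3 -c "
from h import *
print(yaw(),to_tool([.5827,.0121,.25]))"
```

```text
time: 1.08
position: [0.3792, -0.3065, 0.2587]
tool_rot: [3.111, 0.433, 0.0]
ft_force: [0.1, 0.1, -0.1]
grip_width: 1.005
grip_force: 0.0
time: 1.92
position: [0.5803, 0.0101, 0.2584]
tool_rot: [3.111, 0.432, 0.001]
ft_force: [0.6, -1.3, -0.5]
grip_width: 1.001
grip_force: 0.0
time: 2.58
position: [0.5796, 0.0087, 0.2582]
tool_rot: [3.072, -0.658, -0.0]
ft_force: [0.2, -0.2, -1.0]
grip_width: 0.753
grip_force: 0.0
-1.9927090097047357 [ 1.5 -4.4  8.2]
```

```bash
python3 - <<'E'
from h import *
i=cam("wrist");cv2.imwrite("pics/w1.png",i["bgr"])
h,s,v=cv2.split(i["hsv"])
for c in blobs((h>60)&(h<90)&(s>80),200)[:3]:
    e=cv2.fitEllipse(c);print(cv2.contourArea(c),e,ray(i,e[0],.14))
print("pred green",proj(i,[.5827,.0121,.14]),"grey",proj(i,[.5609,-.0571,.14]),"bar",proj(i,[.5067,0,.134]))
E
```

```text
410.5 ((201.8974151611328, 8.403738021850586), (19.743467330932617, 37.63288879394531), 104.26074981689453) [[0.77257275 0.02039086]]
241.5 ((313.0008850097656, 222.60691833496094), (25.919937133789062, 27.22393035888672), 94.8326644897461) [[0.58708148 0.01208178]]
pred green [[315.02511282 227.03213585]] grey [[397.00240358 217.70432834]] bar [[359.59424229 291.64831993]]
```

View pics/w1.png

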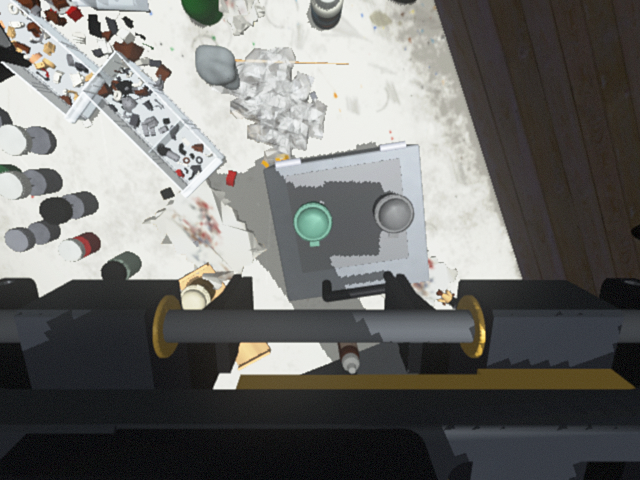

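The wrist view shows the green pot at (313,221) with its tab straight below at (314,243), so the tool is lined up with it. The grey pot is at (394,213). I'll grasp green first.

```bash
python3 -m crank '[[[3.6,-5.2,30,0,-0.5],[0,0,35,0,-0.5],[0,0,35,0,-0.5],[0,0,29,0,-0.5],[0,0,20,0,-0.5],[0,0,0,0,-0.5],[0,0,0,0,1],[0,0,0,0,1],[0,0,0,0,1],[0,0,0,0,1]]]' 15; python3 -m crank '[[[0,0,0,0,1],[0,0,0,0,1],[0,0,0,0,1],[0,0,-8,0,1],[0,0,-25,0,1],[0,0,-30,0,1],[0,0,0,0,1]]]'
python3 -c "
from h import *
print(yaw(),to_tool([.489,.1895,.17]))"
```

```text
time: 3.47
position: [0.5864, 0.0121, 0.1112]
tool_rot: [-3.071, 0.662, -0.005]
ft_force: [0.4, -0.2, -0.1]
grip_width: 0.53
grip_force: 0.0
time: 4.05
position: [0.5886, 0.0126, 0.1786]
tool_rot: [-3.069, 0.662, -0.015]
ft_force: [1.1, -0.2, 0.9]
grip_width: 0.319
grip_force: 12.9
-1.9957730494662966 [-163.7 -120.1    7.6]
```

```bash
python3 - <<'E'
from h import *
i=cam("wrist");cv2.imwrite("pics/w2.png",cv2.resize(i["bgr"][140:380,170:490],(800,600)))
print(ctrl.get_state()["grip_width"],"pot pred if at grasp pt, lid:",proj(i,[.5886,.0126,.1786+.019+.012]))
E
```

```text
0.32162801052318457 pot pred if at grasp pt, lid: [[321.10750405 300.69020302]]
```

View pics/w2.png

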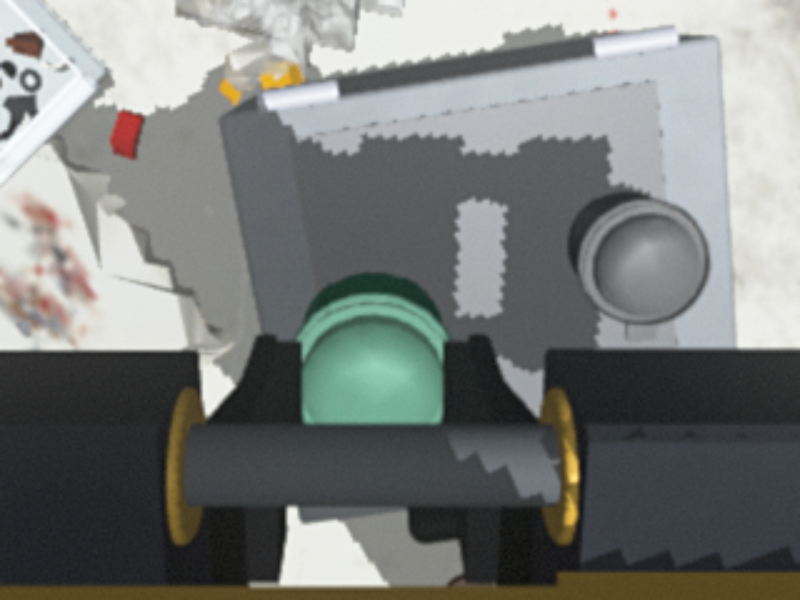

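The green pot sits between the pads and appears held. Next I'll carry it over the middle bay and turn the closing line to the board's x.

```bash
python3 -m crank '[[[-15,-10,0,0,1],[-28,-20,0,0,1],[-30,-24,0,0,1],[-30,-24,0,0,1],[-30,-22,0,0,1],[-20,-12,0,0,1],[-10,-8,0,0,1],[0,0,0,0,1]]]'; python3 -m crank '[[[0,0,0,-0.06,1],[0,0,0,-0.1,1],[0,0,0,-0.11,1],[0,0,0,-0.11,1],[0,0,0,-0.1,1],[0,0,0,-0.065,1],[0,0,0,0,1],[0,0,0,0,1]]]'
python3 - <<'E'
from h import *
print(yaw(),to_tool([.489,.1895,.011]),ctrl.get_state()["tool_rot"])
i=cam("wrist");cv2.imwrite("pics/w3.png",i["bgr"])
E
```

```text
time: 4.77
position: [0.4836, 0.1917, 0.1717]
tool_rot: [3.072, -0.654, -0.002]
ft_force: [-0.4, -0.7, -0.1]
grip_width: 0.317
grip_force: 12.9
time: 5.43
position: [0.4868, 0.1866, 0.1717]
tool_rot: [3.136, 0.181, -0.001]
ft_force: [0.6, 0.4, 0.4]
grip_width: 0.313
grip_force: 12.9
-1.4557358316957663 [  2.7  -2.7 160.7] [ 3.13581333e+00  1.80603060e-01 -1.25657676e-03]
```

View pics/w3.png

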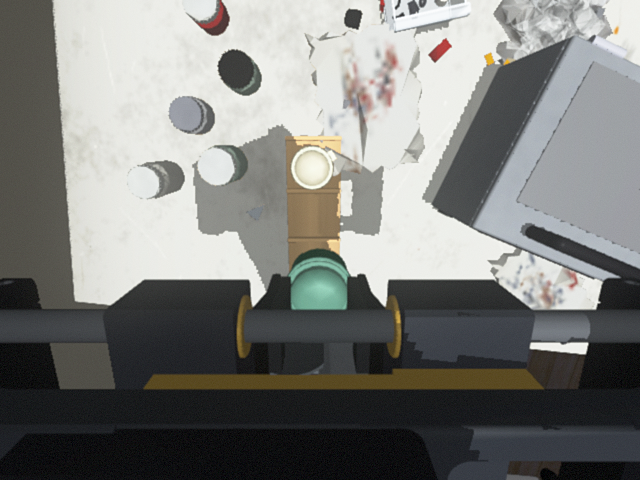

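The pot is held. Pot c is at (312,167), and the strips bounding the middle bay are at y≈190 and 239, with the board spanning x 287–340. I'll cross-check the middle bay in this view.

```bash
python3 - <<'E'
from h import *
i=cam("wrist");print(ray(i,[(314,215),(312,167)],.012),ray(i,(312,167),.05))
h,s,v=cv2.split(i["hsv"])
c=blobs((h>8)&(h<25)&(s>90)&(v>60),200)
for k in c[:4]:
    r=cv2.boundingRect(k);print(r,ray(i,[(r[0],r[1]),(r[0]+r[2],r[1]),(r[0]+r[2],r[1]+r[3]),(r[0],r[1]+r[3])],.010).round(4).tolist())
E
```

```text
[[0.49051365 0.19287376]
 [0.53692761 0.20007421]] [[0.5394169  0.19970236]]
(144, 369, 400, 20) [[0.2908, 0.3647], [0.3434, -0.0871], [0.3174, -0.0947], [0.2639, 0.3651]]
(287, 145, 54, 124) [[0.5544, 0.226], [0.5604, 0.175], [0.4363, 0.1583], [0.4298, 0.2144]]
(236, 295, 16, 63) [[0.3941, 0.2658], [0.3961, 0.2488], [0.3193, 0.2437], [0.3172, 0.2616]]
(385, 296, 17, 62) [[0.4114, 0.1075], [0.4135, 0.0895], [0.3388, 0.0759], [0.3366, 0.095]]
```

```bash
python3 -m crank '[[[2,-4,20,0,1],[0,0,35,0,1],[0,0,35,0,1],[0,0,30,0,1],[0,0,20,0,1],[0,0,10,0,1],[0,0,5,0,1],[0,0,0,0,1],[0,0,0,0,1]]]'; python3 -c "
from h import *
print(yaw(),to_tool([.490,.191,.011]))"
```

```text
time: 6.28
position: [0.4886, 0.1931, 0.0183]
tool_rot: [-3.136, -0.187, -0.003]
ft_force: [0.5, -0.4, 0.2]
grip_width: 0.317
grip_force: 12.9
-1.4514013779007686 [1.1 2.2 7.3]
```

Lower the last bit, release narrowly and rise.

```bash
python3 -m crank '[[[0,2,3,0,1],[0,0,2,0,1],[0,0,1,0,1],[0,0,0,0,1],[0,0,0,0,1]]]'; python3 -m crank '[[[0,0,0,0,0.1],[0,0,0,0,0.1],[0,0,0,0,-0.05],[0,0,0,0,-0.05],[0,0,-10,0,-0.05],[0,0,-25,0,-0.05],[0,0,-35,0,-0.05],[0,0,-35,0,-0.05],[0,0,-35,0,-0.05],[0,0,-25,0,-0.05]]]'
python3 - <<'E'
from h import *
i=cam("wrist");j=cam("top");cv2.imwrite("pics/w4.png",np.hstack([i["bgr"][0:300:,150:450],cv2.resize(j["bgr"][185:335,200:400],(400,300))]))
print(yaw(),to_tool([.561,-.056,.20]))
E
```

```text
time: 6.7
position: [0.4888, 0.1906, 0.0119]
tool_rot: [3.136, 0.188, 0.003]
ft_force: [1.5, -0.3, 2.6]
grip_width: 0.316
grip_force: 13.6
time: 7.53
position: [0.4884, 0.1917, 0.1801]
tool_rot: [-3.135, -0.189, -0.005]
ft_force: [0.6, 0.2, -0.1]
grip_width: 0.528
grip_force: 0.0
-1.4505090700703407 [ 40.2 255.1 -18.1]
```

View pics/w4.png

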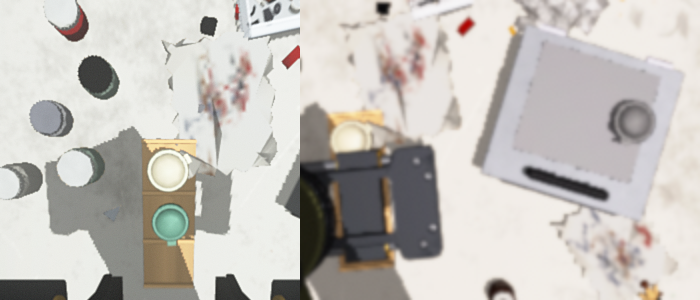

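Green stands centred in the middle bay at (321,221) in the full wrist view. Next is grey.

```bash
python3 -m crank '[[[3,15,-30,0,-0.5],[5,30,-30,0,-0.5],[5,35,-10,0,-0.5],[5,38,0,0,-0.5],[5,38,0,0,-0.5],[5,35,0,0,-0.5],[5,32,0,0,-0.5],[4,20,0,0,-0.5],[3,12,0,0,-0.5],[0,0,0,0,-0.5]]]';python3 -m crank '[[[0,0,0,0.07,-0.5],[0,0,0,0.11,-0.5],[0,0,0,0.11,-0.5],[0,0,0,0.11,-0.5],[0,0,0,0.09,-0.5],[0,0,0,0.05,-0.5],[0,0,0,0,-0.5],[0,0,0,0,-0.5]]]'
python3 - <<'E'
from h import *
i=cam("wrist");cv2.imwrite("pics/w5.png",cv2.resize(i["bgr"][140:320,200:440],(800,600)))
print(yaw(),to_tool([.561,-.056,.109]),ctrl.get_state()["position"],proj(i,[.561,-.057,.14]))
E
```

```text
time: 8.47
position: [0.5578, -0.06, 0.2444]
tool_rot: [-3.136, -0.181, 0.003]
ft_force: [0.3, -0.6, -0.1]
grip_width: 0.747
grip_force: 0.0
time: 9.13
position: [0.5575, -0.0547, 0.2455]
tool_rot: [-3.074, 0.648, 0.001]
ft_force: [0.3, -0.7, 0.5]
grip_width: 0.749
grip_force: 0.0
-1.9869941818292112 [  3.6  -0.6 136.5] [ 0.55756612 -0.05512173  0.24547669] [[320.9546703  227.36267519]]
```

View pics/w5.png

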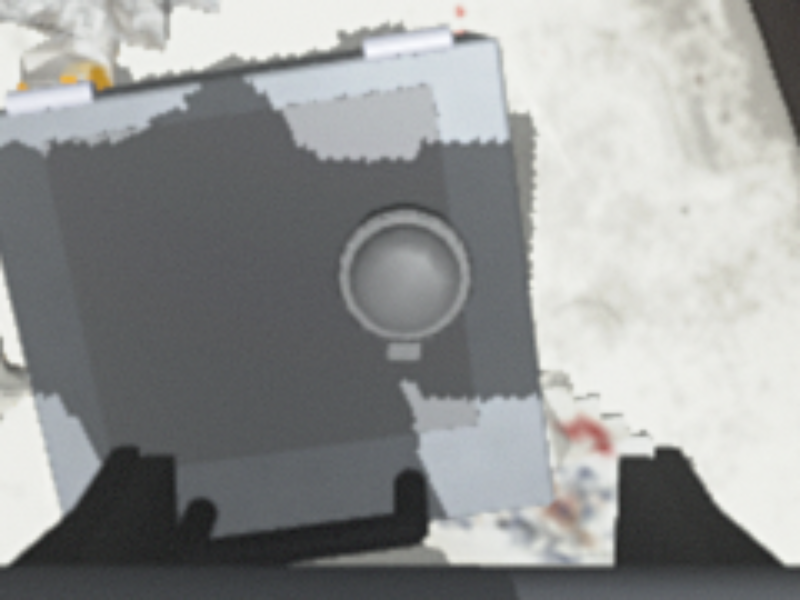

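Grey is at full-frame (321,222) with its tab straight behind it, so the alignment is good. Grasp and carry.

```bash
python3 -m crank '[[[6.5,0,25,0,-0.5],[0,0,35,0,-0.5],[0,0,35,0,-0.5],[0,0,27,0,-0.5],[0,0,14,0,-0.5],[0,0,0,0,-0.5],[0,0,0,0,1],[0,0,0,0,1],[0,0,0,0,1],[0,0,0,0,1]]]' 15; python3 -m crank '[[[0,0,0,0,1],[0,0,0,0,1],[0,0,0,0,1],[0,0,-8,0,1],[0,0,-25,0,1],[0,0,-30,0,1],[0,0,-10,0,1],[0,0,0,0,1]]]'
python3 -c "
from h import *
print(yaw(),to_tool([.440,.185,.185]))"
```

```text
time: 10.02
position: [0.5649, -0.0596, 0.1112]
tool_rot: [3.073, -0.655, 0.004]
ft_force: [0.5, 0.8, -0.4]
grip_width: 0.528
grip_force: 0.0
time: 10.68
position: [0.5661, -0.0596, 0.1862]
tool_rot: [-3.072, 0.655, -0.01]
ft_force: [-0.0, -1.3, -1.4]
grip_width: 0.311
grip_force: 13.2
-1.990982655569715 [-2.149e+02 -1.719e+02  1.000e-01]
```

```bash
python3 -m crank '[[[-15,-12,0,0,1],[-28,-22,0,0,1],[-30,-24,0,0,1],[-30,-25,0,0,1],[-30,-25,0,0,1],[-30,-25,0,0,1],[-26,-20,0,0,1],[-16,-12,0,0,1],[-10,-7,0,0,1],[0,0,0,0,1]]]'; python3 -m crank '[[[0,0,0,-0.06,1],[0,0,0,-0.1,1],[0,0,0,-0.11,1],[0,0,0,-0.11,1],[0,0,0,-0.1,1],[0,0,0,-0.06,1],[0,0,0,0,1],[0,0,0,0,1]]]'
python3 - <<'E'
from h import *
i=cam("wrist");h,s,v=cv2.split(i["hsv"]);m=(h>60)&(h<90)&(s>80);m[280:]=0;m[:, :230]=0
for c in blobs(m,100)[:2]:
    e=cv2.fitEllipse(c);print(cv2.contourArea(c),np.round(e[0],1),np.round(e[1],1),ray(i,e[0],.042))
print(yaw(),to_tool([.4404,.185,.012]))
E
```

```text
time: 11.52
position: [0.4353, 0.1876, 0.1815]
tool_rot: [3.073, -0.647, -0.002]
ft_force: [-0.1, 0.9, -0.1]
grip_width: 0.314
grip_force: 13.2
time: 12.18
position: [0.438, 0.1836, 0.1818]
tool_rot: [3.136, 0.181, -0.002]
ft_force: [-0.5, 0.1, -0.3]
grip_width: 0.314
grip_force: 13.2
-1.4547526156700439 [  2.8  -0.8 169.9]
```

```bash
python3 -m crank '[[[1.5,0,20,0,1],[0,0,35,0,1],[0,0,37,0,1],[0,0,35,0,1],[0,0,20,0,1],[0,0,12,0,1],[0,0,5,0,1],[0,0,0,0,1],[0,0,0,0,1]]]'; python3 -c "
from h import *
print(yaw(),to_tool([.4404,.185,.012]))"
```

```text
time: 12.98
position: [0.4402, 0.1857, 0.0195]
tool_rot: [-3.136, -0.187, -0.003]
ft_force: [-0.2, 0.3, -1.0]
grip_width: 0.311
grip_force: 13.2
-1.4515814579751753 [0.1 0.7 7.5]
```

```bash
python3 -m crank '[[[-1,0.7,3,0,1],[0,0,2,0,1],[0,0,2,0,1],[0,0,0.5,0,1],[0,0,0,0,1]]]'; python3 -m crank '[[[0,0,0,0,0.1],[0,0,0,0,0.1],[0,0,0,0,-0.05],[0,0,0,0,-0.05],[0,0,-10,0,-0.05],[0,0,-25,0,-0.05],[0,0,-35,0,-0.05],[0,0,-35,0,-0.05],[0,0,-35,0,-0.05],[0,0,-35,0,-0.05]]]'
python3 -m crank '[[[0,38,-10,0,-0.05],[0,38,-10,0,-0.05],[0,38,0,0,-0.05],[0,38,0,0,-0.05],[0,38,0,0,-0.05],[0,0,0,0,0.2],[0,0,0,0,0.2]]]'
python3 - <<'E'
from h import *
i=cam("top");cv2.imwrite("pics/t6.png",cv2.resize(i["bgr"][185:335,200:400],(800,600),interpolation=cv2.INTER_CUBIC))
print(yaw(),to_tool([.507,0,.2]),ctrl.get_state()["position"])
a=np.array([.993,.1205]);m=np.array([.490,.191])
print((proj(i,[[*m,.042],[*(m-.05*a),.042]])-[200,185])*4)
E
```

```text
time: 13.4
position: [0.4388, 0.1846, 0.0117]
tool_rot: [3.136, 0.188, 0.002]
ft_force: [-0.9, -1.6, 3.7]
grip_width: 0.31
grip_force: 14.3
time: 14.23
position: [0.4377, 0.1849, 0.1883]
tool_rot: [3.136, 0.189, 0.001]
ft_force: [0.9, 0.8, -0.7]
grip_width: 0.522
grip_force: 0.0
time: 14.82
position: [0.4608, -0.0062, 0.2064]
tool_rot: [-3.136, -0.18, -0.0]
ft_force: [-0.7, 0.9, -0.4]
grip_width: 0.45
grip_force: 0.0
-1.4522862591168713 [46.3  1.4  6.4] [ 0.46082139 -0.00407142  0.20638322]
[[110.8965655  380.01477648]
 [119.91820704 486.18786514]]
```

View pics/t6.png

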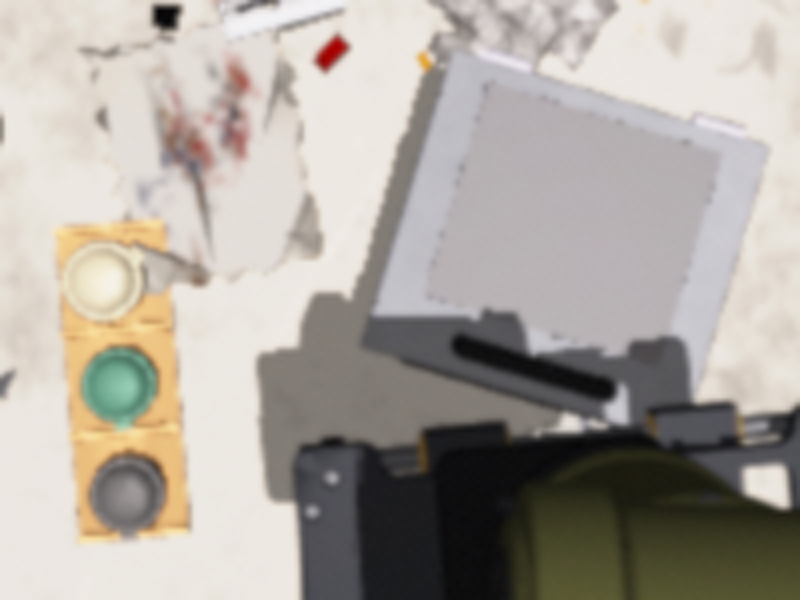

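The three pots form a neat row in the top view: green at crop (119,384), grey at (128,492). Now the bar: I'll turn so the closing line runs across it.

```bash
python3 -m crank '[[[0,0,0,-0.118,0.2],[0,0,0,-0.118,0.2],[0,0,0,-0.118,0.2],[0,0,0,-0.118,0.2],[0,0,0,-0.118,0.2],[0,0,0,-0.118,0.2],[0,0,0,-0.118,0.2],[0,0,0,-0.118,0.2],[0,0,0,-0.118,0.2],[0,0,0,-0.118,0.2]]]'; python3 -m crank '[[[0,0,0,0,0.2],[0,0,0,0,0.2]]]'
python3 - <<'E'
from h import *
i=cam("wrist");cv2.imwrite("pics/w7.png",i["bgr"])
s=ctrl.get_state();print(yaw(),to_tool([.508,0,.122]),np.round(s["position"],4),np.round(s["joint_positions"],2),proj(i,[[.508,0,.134],[.508+.0085,.031,.134],[.508-.0085,-.031,.134]]))
E
```

```text
time: 15.7
position: [0.4608, -0.0017, 0.2064]
tool_rot: [-2.492, -1.913, -0.001]
ft_force: [-1.1, -0.3, 0.4]
grip_width: 0.398
grip_force: 0.0
time: 15.87
position: [0.4609, -0.0024, 0.2062]
tool_rot: [2.501, 1.9, 0.0]
ft_force: [-0.7, 0.7, 0.5]
grip_width: 0.398
grip_force: 0.0
-0.2719663289839078 [15.3 44.6 84.2] [ 0.4609 -0.0028  0.2062] [ 0.5  -0.08 -0.52  1.87 -0.04  1.34 -0.28] [[377.4307401  224.85659212]
 [379.2564114  181.63608334]
 [375.71903808 265.37901909]]
```

View pics/w7.png

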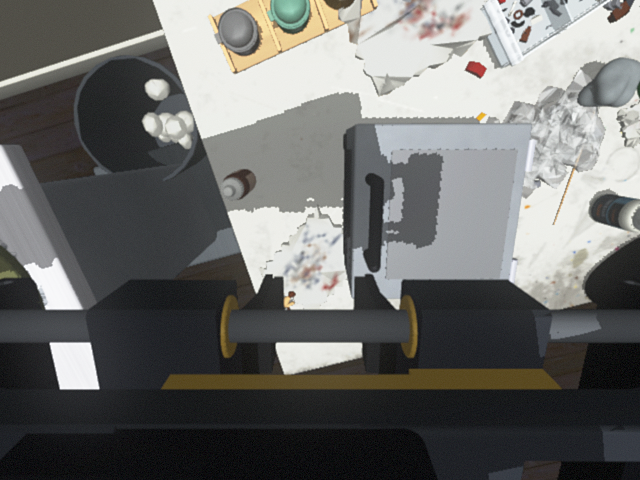

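The bar appears vertical at x≈374, rows 176–270, with its centre at (374,222), about 2 mm from the prediction. Grasp it.

```bash
python3 -m crank '[[[8,22,0,0,0.2],[8,21,0,0,0.2],[0,0,25,0,0.2],[0,0,30,0,0.2],[0,0,20,0,0.2],[0,0,9,0,0.2],[0,0,0,0,0.2],[0,0,0,0,1],[0,0,0,0,1],[0,0,0,0,1]]]' 15; python3 -m crank '[[[0,0,0,0,1],[0,0,0,0,1],[0,0,0,0,1]]]'; python3 -c "
from h import *
print(yaw(),to_tool([.507,.001,.122]))"
```

```text
time: 16.75
position: [0.5079, -0.0002, 0.1237]
tool_rot: [2.5, 1.899, 0.003]
ft_force: [0.2, 1.0, -0.3]
grip_width: 0.252
grip_force: 0.0
time: 17.0
position: [0.507, -0.0002, 0.1226]
tool_rot: [2.501, 1.9, 0.001]
ft_force: [0.3, 0.4, 1.1]
grip_width: 0.049
grip_force: 0.0
-0.27117870488793744 [ 1.2 -0.3  0.6]
```

```bash
python3 -m crank '[[[0,0,0,0,1],[0,0,0,0,1]]]'; python3 - <<'E'
import numpy as np
r=np.hypot(.126,.035);a=np.arctan2(.035,.126);p=None
for t in np.linspace(0,1.5,16):
    q=np.array([-r*np.cos(a+t),r*np.sin(a+t)])*1000
    if p is not None:print(round(t,2),np.round(q-p,1))
    p=q
E
```

```text
time: 17.17
position: [0.5067, -0.0002, 0.1221]
tool_rot: [2.501, 1.901, 0.0]
ft_force: [0.3, -0.0, 0.3]
grip_width: 0.008
grip_force: 0.0
0.1 [ 4.1 12.4]
0.2 [ 5.3 11.9]
0.3 [ 6.5 11.3]
0.4 [ 7.6 10.6]
0.5 [8.6 9.8]
0.6 [9.6 8.9]
0.7 [10.4  7.9]
0.8 [11.1  6.8]
0.9 [11.8  5.7]
1.0 [12.3  4.5]
1.1 [12.7  3.2]
1.2 [12.9  2. ]
1.3 [13.1  0.7]
1.4 [13.1 -0.7]
1.5 [12.9 -2. ]
```

The fingers closed on nothing (width 0.008). I'll triangulate the bar from the two initial images, which show it clear of the arm.

```bash
python3 - <<'E'
from h import *
t=cam("top");s=cam("scene")
for n,i in(("top0",t),("scene0",s)):
    b=cv2.imread(f"pics/{n}.png");v=b.max(2);m=np.zeros(v.shape,bool)
    if n=="top0":m[260:292,305:360]=1
    else:m[232:260,343:392]=1
    m&=v<50
    for c in blobs(m,15)[:3]:print(n,cv2.contourArea(c),cv2.minAreaRect(c),cv2.boundingRect(c))
    if n=="scene0":
        for y in range(234,262):print(y,"".join("#" if m[y,x] else "." for x in range(343,392)))
    print(proj(i,[[.507,0,.134],[.507+.0085,.031,.134],[.507-.0085,-.031,.134],[.507,0,.120]]).round(1).tolist())
E
```

```text
top0 119.5 ((332.58892822265625, 276.2153015136719), (41.102294921875, 4.116194725036621), 17.354022979736328) (313, 269, 40, 15)
[[332.6, 276.0], [314.7, 270.5], [350.4, 281.4], [332.0, 275.6]]
scene0 125.0 ((366.9931640625, 248.9419708251953), (14.254631042480469, 41.82916259765625), 83.2901611328125) (347, 240, 41, 19)
234 .................................................
235 .................................................
236 .................................................
237 .................................................
238 .................................................
239 .................................................
240 .......................................######....
241 .................................############....
242 ...........................#################.....
243 .....................#############......####.....
244 .....##.......#############.............####.....
245 .....##.#############...................####.....
246 .....##########........................#####.....
247 .....####..............................#####.....
248 .....####..............................#####.....
249 .....####..............................#####.....
250 .....####..............................####......
251 .....####..............................####......
252 .....####..............................####......
253 ....#####..............................###.......
254 ....#####........................................
255 ....#####........................................
256 ....#####........................................
257 ....#####........................................
258 ....#####........................................
259 .................................................
260 .................................................
261 .................................................
[[365.9, 241.7], [348.0, 244.5], [383.6, 238.9], [365.4, 247.2]]
```

The bar is about 3–4 mm lower than assumed, so only the fingertips reached it. I'll reopen and go deeper.

```bash
python3 -m crank '[[[0,0,-30,0,0.2],[0,0,0,0,0.2],[0,0,0,0,0.2],[0,0,0,0,0.2],[0,0,0,0,0.2],[0,0,30,0,0.2],[0,0,10,0,0.2],[0,0,3,0,0.2],[0,0,0,0,0.2]]]'; python3 -m crank '[[[0,0,0,0,1],[0,0,0,0,1],[0,0,0,0,1],[0,0,0,0,1],[0,0,0,0,1],[0,0,0,0,1],[0,0,0,0,1]]]' 15
```

```text
time: 18.02
position: [0.5053, -0.0001, 0.1076]
tool_rot: [-2.499, -1.9, 0.004]
ft_force: [-0.1, 0.9, -0.1]
grip_width: 0.393
grip_force: 0.0
time: 18.6
position: [0.506, 0.0001, 0.1094]
tool_rot: [-2.5, -1.901, 0.002]
ft_force: [-4.4, 0.8, 6.0]
grip_width: 0.105
grip_force: 15.0
```

Bar gripped. Lift along the arc.

```bash
python3 -m crank '[[[0,4.1,-12.4,0,1],[0,5.3,-11.9,0,1],[0,6.5,-11.3,0,1],[0,7.6,-10.6,0,1],[0,8.6,-9.8,0,1],[0,0,0,0,1]]]' 20;  python3 -m crank '[[[0,9.6,-8.9,0,1],[0,10.4,-7.9,0,1],[0,11.1,-6.8,0,1],[0,11.8,-5.7,0,1],[0,12.3,-4.5,0,1],[0,0,0,0,1]]]'
```

```text
time: 19.1
position: [0.5364, -0.0083, 0.1668]
tool_rot: [-2.499, -1.899, 0.004]
ft_force: [-10.2, 1.0, 10.3]
grip_width: 0.087
grip_force: 20.6
time: 19.6
position: [0.5938, -0.0238, 0.2041]
tool_rot: [2.498, 1.897, 0.007]
ft_force: [-5.7, -1.2, 20.2]
grip_width: 0.048
grip_force: 19.7
```

```bash
python3 -m crank '[[[0,12.7,-3.2,0,1],[0,12.9,-2,0,1],[0,13.1,-0.7,0,1],[0,13.1,0.7,0,1],[0,12.9,2,0,1],[0,0,0,0,1],[0,0,0,0,1]]]'; python3 -c "
from h import *
print(yaw(),ctrl.get_state()['torque'])"
```

```text
time: 20.18
position: [0.6587, -0.0417, 0.2067]
tool_rot: [2.495, 1.894, 0.016]
ft_force: [2.9, -0.6, 12.3]
grip_width: 0.008
grip_force: 6.3
-0.27209384804269227 [-0.27859213 -1.09539223 -0.00757012]
```

The width closed to 0.008, so the bar may have slipped out near the end. I'll open slightly, rise clear and measure the flap.

```bash
python3 -m crank '[[[0,0,0,0,0.6],[0,0,0,0,0.6],[0,0,0,0,0.6]]]'; python3 -m crank '[[[0,0,-10,0,0.6],[0,0,-20,0,0.6],[0,0,-30,0,0.6],[0,0,-30,0,0.6],[0,0,0,0,0.6]]]'; python3 -c "
from h import *
i=cam('wrist');cv2.imwrite('pics/w8.png',i['bgr'])
j=cam('scene');cv2.imwrite('pics/s8.png',j['bgr'])
v=i['bgr'].max(2);sat=i['hsv'][:,:,1]
# coarse character map of brightness, upper part of wrist image
sm=cv2.resize(v[0:300],(106,30),interpolation=cv2.INTER_AREA)
for r in sm:print(''.join(' .:-=+*#%@'[int(k)*10//256] for k in r))
a=j['bgr'][190:310,280:440];b=cv2.imread('pics/scene0.png')[190:310,280:440]
for q in(b,a):
  for r in cv2.resize(q.max(2),(80,30),interpolation=cv2.INTER_AREA):print(''.join(' .:-=+*#%@'[int(k)*10//256] for k in r))
"
```

```text
time: 20.43
position: [0.6587, -0.0417, 0.2079]
tool_rot: [2.494, 1.893, 0.017]
ft_force: [4.7, -0.7, 16.3]
grip_width: 0.138
grip_force: 7.9
time: 20.85
position: [0.6558, -0.0408, 0.2988]
tool_rot: [2.496, 1.896, 0.012]
ft_force: [0.3, 0.7, 0.7]
grip_width: 0.201
grip_force: 0.0
-%@@@@@@@@@@@@@@@#*#%%%%%%%@@@%@@@@%%#%%%%#%@@@%%@@@@@@%**##*++-=**%#@#=*###%**+++++**-.....:=:.:*#@%@%%%%
-=@@@@@@@@@@@@@@@@@@%%%%%%%%%@%@@@@@@#%@@%%#%%#%%@@@@#*#%*+#**+-**+***%--%#%%##@%%##**:........:*#*@%@%##%
--+@@@@@@@@@@@@@@@@@@@@%@@@%#+%#@@@@@@@@%%%%#=:%@@%#**%#**%%##+%%%#===%@%%%%%=*@%#%@%@-.....-:-+*#*@@@%#%%
---#@@@@@@@@@@@@@@%###%%%%%*%=+@%%%%@%##%%%@%%%@%#*%=-#%#*##*#+#%%*==##**#%##%%@@%#++@#=:....-=+#%#%####%%
----%@@@@@@@@@@@@#*##+++%%#*+-*%%%%%#**#%%@%%@%#*#%#*%#**+@%%%*#%**%%#@@@#%#*#%%%%%#%#%**=.:+++*%%%%####-#
----=@@@@@@%*+*##%**#++-+@%%#%*#%%%%#**%%%%#%@@%##%#+*%#*@@%%@%+=*%@%@@@%%####%%*%#*%%##@#+##++#%+=%#+=#*#
-----*@@@@@++++---##*+=-#@%%%%**%%%%%%%***##%@@@%-#*#%@%%%%@@@@@%@@@@@@@@@@@@%%%%%##%%*#%#*%++*%%%*%#+%%%%
=+***+#@@@@*++=-=:*@#@%%%%%@@@*#%%@@%%%%%%%%%%%%@@%%+#%%%@@@@@@@@@@@@
[... 6551 characters left out ...]
-::.....:....................:----*%%%%%%%%%%%%%%%%%
%@@@@@@@%##%@@@@@%++=:::-----:......................:....:----%%%%@%%%@@%@@@%%%%
@@@@@@@@%##%%@@@@@#++-::-----:..........:................----+%%%%@@%@@@@@@@@@@@
@@@@@@@@%#%##%@@@@@+++::-----:.................:::::====+****%@%#####%@@@@@@%@@@
@@@@@@@@@%%#*#@@@@@#++-:-----:.....:::::::--------=##%#%%%%%%%%%%##%%##%%@@%@@%%
%@@@@@@@%##%@@@@@@@@+++--::..:--------========+++*#%@%%%#%%%%%%%%%#%%%%%%%%%%%%%
#%@@@%###%@@@@@@@@@@%++=-:::-=====+++++++++++++++*%@@@#%%%%%%%###*###*#%%%%%%%%%
##%%##@@@@@@@@@@@@@@@%@@%%%%#++++++++++++++++++*##%@@@@%%%%%%%#%%#****###%%%%%%#
#*%@@@@@@@@@@@@@@@@@@@@@@@@@@%*+++++++++++++++++++*%%%%%%##%%%****#####%%%%#*##%
```

The character maps show the flap open, with the interior and filter visible in both views. In the wrist view the flap strip is at x≈265–290 and the bar is at x≈308, rows 200–275. I'll compute the angle from the bar's ray and its circle about the hinge.

```bash
python3 - <<'E'
from h import *
i=cam("wrist");v=i["bgr"].max(2)
for y in(215,235,250):print(y,v[y,255:330:2].tolist())
from scipy.optimize import brentq
ex=np.array([np.cos(-.268),np.sin(-.268)]);H=np.array([.506,0])+.126*ex;print("hinge",H)
for u in (304,306,308,310,312):
    f=lambda z:(lambda d:np.hypot(d,z-.099)-.1308)((ray(i,(u,240),z)[0]-H)@ex)
    for a,b in((.15,.232),):
        zs=np.linspace(.12,.231,112);fs=[f(z) for z in zs];
        for k in range(111):
            if fs[k]*fs[k+1]<0:
                z=brentq(f,zs[k],zs[k+1]);d=(ray(i,(u,240),z)[0]-H)@ex;print(u,round(z,4),round(d,4),"theta",round(np.arctan2(z-.099,-d)-.271,3))
    print(u,"d at z=.225,.23:",[(ray(i,(u,240),z)[0]-H)@ex for z in(.225,.23)])
E
```

```text
215 [195, 199, 129, 102, 107, 98, 71, 65, 67, 63, 81, 65, 65, 64, 62, 66, 63, 63, 61, 62, 67, 85, 139, 171, 241, 241, 196, 44, 53, 53, 56, 54, 42, 192, 240, 237, 238, 237]
235 [195, 196, 190, 97, 108, 102, 87, 65, 66, 66, 73, 73, 62, 58, 62, 65, 61, 68, 68, 63, 65, 75, 136, 140, 234, 239, 220, 42, 52, 49, 52, 55, 45, 191, 240, 238, 238, 238]
250 [103, 99, 99, 98, 105, 103, 96, 68, 63, 68, 66, 83, 61, 62, 63, 66, 61, 63, 66, 67, 97, 157, 229, 236, 227, 236, 234, 49, 50, 49, 50, 51, 42, 191, 240, 235, 237, 238]
hinge [ 0.62750211 -0.03336522]
304 0.2286 0.0176 theta 1.435
304 d at z=.225,.23: [np.float64(0.017459619711277234), np.float64(0.01766317289898177)]
306 0.2284 0.0191 theta 1.446
306 d at z=.225,.23: [np.float64(0.018954165684456323), np.float64(0.019128321718181348)]
308 0.2282 0.0205 theta 1.457
308 d at z=.225,.23: [np.float64(0.0204487566152402), np.float64(0.020593514610686627)]
310 0.2279 0.022 theta 1.469
310 d at z=.225,.23: [np.float64(0.02194339250565734), np.float64(0.022058751578486205)]
312 0.2277 0.0235 theta 1.48
312 d at z=.225,.23: [np.float64(0.023438073357736552), np.float64(0.023524032623569037)]
```

The bar centre at x≈314 gives a flap angle of about 1.49 rad, and it holds by itself. Next I'll move over the filter tab and turn so the fingers close along its width. That keeps the long gripper body clear of the upright flap, with the camera toward the front.

```bash
python3 -c "
from h import *
print(to_tool([.541,-.0095,.27]))"; python3 -m crank '[[[0,-20,0,0,0.2],[0,-35,0,0,0.2],[0,-35,0,0,0.2],[0,-20,0,0,0.2],[0,-8,0,0,0.2],[0,0,0,0,0.2]]]'; python3 -m crank '[[[0,0,0,-0.12,0],[0,0,0,-0.12,0],[0,0,0,-0.12,0],[0,0,0,-0.12,0],[0,0,0,-0.12,0],[0,0,0,-0.12,0],[0,0,0,-0.12,0],[0,0,0,-0.12,0],[0,0,0,-0.12,0],[0,0,0,-0.12,0]]]'; python3 -m crank '[[[0,0,0,-0.12,0],[0,0,0,-0.12,0],[0,0,0,-0.12,0],[0,0,0,-0.01,0],[0,0,0,0,0],[0,0,0,0,0]]]'
python3 - <<'E'
from h import *
i=cam("wrist");print(yaw(),to_tool([.541,-.0095,.27]),ctrl.get_state()["joint_positions"])
p=proj(i,[.541,-.0095,.092])[0];print(p)
x,y=p.astype(int);a=i["bgr"].max(2)[y-80:y+60,x-90:x+90]
for r in cv2.resize(a,(90,35),interpolation=cv2.INTER_AREA):print(''.join(' .:-=+*#%@'[int(k)*10//256] for k in r))
E
```

```text
[   0.3 -116.5   21.6]
time: 21.5
position: [0.5379, -0.0091, 0.2914]
tool_rot: [2.5, 1.901, -0.002]
ft_force: [0.5, -0.7, 0.1]
grip_width: 0.394
grip_force: 0.0
time: 22.33
position: [0.5405, -0.0102, 0.2908]
tool_rot: [-0.983, -2.982, -0.001]
ft_force: [0.2, 0.8, 0.2]
grip_width: 0.499
grip_force: 0.0
time: 22.83
position: [0.5398, -0.0097, 0.2913]
tool_rot: [-0.431, -3.111, -0.001]
ft_force: [-0.5, -0.1, 0.4]
grip_width: 0.502
grip_force: 0.0
1.2963106874175612 [-1.2  0.4 21.5] [ 0.53519183  0.09016528 -0.60456585  1.55577672  0.05085247  1.51212003
  1.22582994]
[317.71571609 212.09568964]
@@@%%%###*###**##%%##%%%%%%%#%%%@%%%%%*%@@@@@@@+++++++++++++++++++++++++++++++++#@@@@@@@@@
@@@@%%%#*#%%%#*####%%###%%%%%#%%%@%%%%%%%##%@@@#+++++++++++++++++++++++++++++++++@@@@@@@@@
@@%%%%%%%%%%#%##%%##%%%%%%%%%##%%@%%@#+*#%@@@@@@+++++++++++++++++++++++++++++++++*%@@@@@@@
@%%%###%%%%#%@%%%%%##%%%%%%%%%#%%@@@@%+@@@@@@@@@%+++++++++++++++++++++++++++++++++*%@@@@@@
@%%%#*#%%%###%%%%%@%%%%%%%#%%%%%%@%%%%%@@@@@@@@@@*+++++++++++++++++++++++++++++++++*@@@@@@
@@@%%#******#%%%%%%%@@%%%%#*#%%@@%+%@@@@@@@@
[... 1985 characters left out ...]
###################################*========:::::--+@@@@@@@@@@@
%%@@@@@@@@%@%#=:::::-===########################################+====+*-::::--*@@@@@@@@@@@
%%%%%%%%%@@@%#+:::::-===*#########################################*###*-::::--*@@@@@@@@@@@
%%%%%%%%%@@@%*+:::::-===####################**++++*###################*-:-::--#@%@@@@@@@@@
%%%%%%%%%%%@%*+:::::-===*###*+++*++*++++++++=----=-++++++++++++++++++++:---:-++++#@@@@@@@#
%%%%%%%%%%%%%#*-:::::---==-----------::::::::::::::::::----------------::--:+#*%@@@@@@@@@%
%%%%@@@@@@@@@#*-::::-----::::::::::.......===+===:.......:::::::::::-:-:::--+*%@@@@@@@@@@@
%%%%@@@@@@@@@#*-::::---::-::::::::........:-=---:........::::::::::::::::::-**%@@@@@@@@@%@
```

```bash
python3 - <<'E'
from h import *
i=cam("wrist");x,y=317,212;h=i["hsv"]
for r in range(y-28,y+8):print(r,' '.join('%3d'%k for k in i["bgr"].max(2)[r,x-26:x+28:2]))
e=-.268;ex=np.array([np.cos(e),np.sin(e)]);ey=np.array([-ex[1],ex[0]]);C=np.array([.560,-.0148])
for n,a,b,z in(("tab front",-25,0,92),("tab back",-15,0,92),("panel front",-25,40,72),("panel back",-15,40,72),("rim front in",-65,0,96),("rim back in",65,0,96),("rim L",0,70,96),("rim R",0,-70,96),("tabL",-20,16,92),("tabR",-20,-16,92)):
    print(n,proj(i,[*(C+ex*a/1000+ey*b/1000),z/1000]).round(1))
v=i["bgr"].max(2);print("col",v[130:290:2,317].tolist())
E
```

```text
184 107 106 108 106 106 107 108 109 107 107 108 105 105 104 102 107 105 104 105 105 105 107 107 105 105 107 107
185 107 106 104 106 105 104 107 106 106 107 105 105 105 101 107 103 106 105 102 107 108 107 106 106 109 107 106
186 104 108 106 109 110 104 105 107 104 107 106 107 106 105 105 102 103 106 110 107 108 107 104 104 107 106 109
187 107 106 103 103 106 105 108 104 108 107 105 106 105 104 101 104 103 103 105 107 105 105 106 103 105 106 106
188 106 105 106 108 104 106 104 105 106 107 104 107 108 106 104 104 105 106 105 108 107 109 107 106 109 105 107
189 108 106 106 105 104 102 106 103 107 106 111 108 106 105 105 102 103 106 103 110 106 106 106 105 104 104 103
190 111 108 106 105 102 104 106 106 106 105 106 104 106 106 105 105 106 108 108 107 106 106 105 105 105 104 106
191 106 108 105 104 103 105 106 104 107 108 104 107 104 106 106 104 103 105 108 108 108 105 104 107 105 106 110
192 111 107 110 105 105 103 105 105 106 105 103 105 104 107 105 103 106 105 107 105 107 110 106 106 104 105 105
193 110 105 108 103 105 106 104 105 104 106 106 105 107 104 103 105 106 103 106 107 105 106 
[... 2863 characters left out ...]
 104 103 105 105 106 105 104 104 104 105 105 109 104 102 103 103 105
tab front [[317.5 207.4]]
tab back [[317.6 216.3]]
panel front [[352.1 204.2]]
panel back [[351.9 212.7]]
rim front in [[317.3 170.9]]
rim back in [[318.  284.7]]
rim L [[380.6 229.9]]
rim R [[254.8 230.6]]
tabL [[332.  211.8]]
tabR [[303.1 212. ]]
col [241, 239, 238, 238, 238, 238, 238, 237, 238, 237, 238, 238, 237, 237, 239, 239, 55, 82, 104, 184, 157, 195, 203, 180, 102, 106, 105, 104, 105, 106, 106, 107, 105, 104, 119, 123, 126, 90, 65, 90, 94, 93, 92, 94, 102, 102, 104, 104, 102, 101, 102, 124, 183, 191, 188, 187, 184, 185, 188, 188, 189, 191, 161, 99, 102, 70, 65, 65, 166, 167, 79, 36, 36, 35, 46, 71, 74, 75, 101, 78]
```

The tab's top face shows at rows 207–217, columns 303–331, matching the prediction to a pixel. Descend on it.

```bash
python3 -m crank '[[[-1.2,0,25,0,-0.1],[0,0,37,0,-0.1],[0,0,37,0,-0.1],[0,0,37,0,-0.1],[0,0,30,0,-0.1],[0,0,20,0,-0.1],[0,0,12,0,-0.1],[0,0,8,0,-0.1],[0,0,0,0,-0.1],[0,0,0,0,-0.1]]]' 30; python3 -c "
from h import *
print(yaw(),to_tool([.541,-.0095,.075]))"
```

```text
time: 23.77
position: [0.5413, -0.0096, 0.0869]
tool_rot: [0.426, 3.111, 0.0]
ft_force: [0.2, 0.9, 0.4]
grip_width: 0.549
grip_force: 0.0
1.2987358534849478 [ 0.4 -0.  11.9]
```

```bash
python3 -m crank '[[[0,0,7,0,-0.1],[0,0,5,0,-0.1],[0,0,0,0,-0.1],[0,0,0,0,1],[0,0,0,0,1],[0,0,0,0,1],[0,0,0,0,1],[0,0,0,0,1],[0,0,0,0,1]]]' 30; python3 -m crank '[[[0,0,-5,0,1],[0,0,-10,0,1],[0,0,-10,0,1],[0,0,0,0,1]]]'
```

```text
time: 24.52
position: [0.5406, -0.0097, 0.0741]
tool_rot: [0.426, 3.112, -0.0]
ft_force: [0.8, -0.8, -0.9]
grip_width: 0.178
grip_force: 0.0
time: 24.85
position: [0.5426, -0.0095, 0.102]
tool_rot: [0.425, 3.108, -0.0]
ft_force: [1.2, 0.3, 0.7]
grip_width: 0.011
grip_force: 0.0
```

The fingers closed above the tab: their effective ends sit higher than the TCP, as they did at the bar. I'll reopen and go deeper, watching the force.

```bash
python3 -m crank '[[[0,0,-10,0,-0.1],[0,0,0,0,-0.1],[0,0,0,0,-0.1],[0,0,0,0,-0.1],[0,0,0,0,-0.1],[0,0,0,0,-0.1],[0,0,0,0,-0.1],[0,0,0,0,-0.1]]]'
python3 - <<'E'
from h import *
i=cam("wrist");print(to_tool([.541,-.0095,.066]),proj(i,[[.541-.0048,-.0095+.0013,.092],[.541+.0048,-.0095-.0013,.092],[.541,-.0095,.092]]).round(1).tolist())
v=i["bgr"].max(2)
for r in range(210,300,3):print(r,' '.join('%3d'%k for k in v[r,280:360:3]))
E
python3 -m crank '[[[0,0,20,0,-0.1],[0,0,12,0,-0.1],[0,0,6,0,-0.1],[0,0,0,0,-0.1]]]'
```

```text
time: 25.52
position: [0.5403, -0.0096, 0.1087]
tool_rot: [-0.425, -3.112, 0.0]
ft_force: [0.0, 0.4, -0.3]
grip_width: 0.508
grip_force: 0.0
[-0.6  0.3 42.8] [[316.6, 259.3], [316.7, 274.8], [316.6, 267.1]]
210 101  99 101  98 100 104 102 101 102 103 101 100 101  95  98  99 103  99 103 103 104 102 103 103  99 104 102
213 100  98 100  98 101 100 100  99 101 101 101  99 100 101  99 100 102 103 103 102 100 103 100 101 102 101 102
216 102 100  98 100  97 100  98 103 103 102 103 100 100 101  98 101 100 101 105 105 102 102 101 102 100 102 100
219 100 100 100  98  99  96  97 103  99 102 101 102  97  98 100 103 101 101 103 103  99 102 100 101 100  98 101
222 100 100  98  98 100 102 101 104 101  98  95 102 103 102 103 100  99 100 102 102 100  99 100 100  99 101  99
225  99 100 103 101 103 102 104 101 102 102 100  98 101 100 101 101 103 101 102  98 102 103 100  99 101 100 104
228  86  87  82  83  82  82  79  81  78  80  79  77  79  79  75  81  82  84  80  78  82  82  74  74  81  81  72
231 122  98  62 123 118 111  61 115 122 116  62  95 119 120  61  74 118 121  68  67 123 119  84  59 121 119 1
[... 1904 characters left out ...]
02
285 179 180 178 183 181 176 180 179 181 178 176 182 183 181 180 181 179 181 182 185 186 181  98 102 104 103 100
288 177 176 180 178 181 178 181 179 179 181 179 180 182 180 180 182 178 182 184 184 185 187  96 103  99 102 100
291 178 174 180 176 178 182 178 178 178 179 181 181 180 179 181 181 183 182 182 183 184 187 178 105 101 102 104
294 180 177 179 180 180 178 181 177 184 182 183 181 178 181 183 182 185 185 182 186 184 183 187 119  99  99 102
297 181 181 179 183 183 181 178 182 182 179 180 179 176 178 180 186 185 184 185 185 188 183 185 182 136 101 102
time: 25.9
position: [0.5389, -0.0096, 0.0691]
tool_rot: [-0.425, -3.109, 0.0]
ft_force: [0.4, 0.2, 0.9]
grip_width: 0.55
grip_force: 0.0
```

The plate is undisturbed, and the TCP at 0.069 touches nothing, so there is room to go lower.

```bash
python3 -m crank '[[[-1,0,5,0,-0.1],[0,0,4,0,-0.1],[0,0,0,0,-0.1]]]'; python3 -m crank '[[[0,0,0,0,1],[0,0,0,0,1],[0,0,0,0,1],[0,0,0,0,1],[0,0,0,0,1],[0,0,0,0,1],[0,0,0,0,1]]]' 25
```

```text
time: 26.15
position: [0.5413, -0.0099, 0.0616]
tool_rot: [-0.425, -3.112, 0.0]
ft_force: [-0.3, 1.3, -0.4]
grip_width: 0.554
grip_force: 0.0
time: 26.73
position: [0.5417, -0.0101, 0.0622]
tool_rot: [0.426, 3.112, -0.001]
ft_force: [0.6, -1.3, 2.4]
grip_width: 0.356
grip_force: 25.0
```

Tab gripped (31 mm, 25 N). Draw it straight up.

```bash
python3 -m crank '[[[0,0,-5,0,1],[0,0,-10,0,1],[0,0,-12,0,1],[0,0,-15,0,1],[0,0,-15,0,1],[0,0,-15,0,1],[0,0,0,0,1]]]' 30
```

```text
time: 27.32
position: [0.5441, -0.0096, 0.1383]
tool_rot: [0.424, 3.106, 0.0]
ft_force: [0.3, 0.6, 0.8]
grip_width: 0.354
grip_force: 30.0
```

```bash
python3 -m crank '[[[0,0,-15,0,1],[0,0,-20,0,1],[0,0,-20,0,1],[0,0,-20,0,1],[0,0,-20,0,1],[0,0,-15,0,1],[0,0,-8,0,1],[0,0,0,0,1],[0,0,0,0,1],[0,0,0,0,1]]]'; python3 - <<'E'
from h import *
i=cam("wrist");s=ctrl.get_state();dz=s["position"][2]-.0622
e=-.268;ex=np.array([np.cos(e),np.sin(e),0]);ey=np.array([-ex[1],ex[0],0]);P=np.array(s["position"])
print(dz,P,"pred tab/panel px",proj(i,[P*[1,1,0]+[0,0,.092+dz]-.005*ex,P*[1,1,0]+[0,0,.072+dz]+.05*ey-.005*ex,P*[1,1,0]+[0,0,.072+dz]-.05*ey-.005*ex,P*[1,1,0]+[0,0,.008+dz]-.005*ex]).round(0).tolist())
a=i["bgr"].max(2)[100:340,140:500]
for r in cv2.resize(a,(90,30),interpolation=cv2.INTER_AREA):print(''.join(' .:-=+*#%@'[int(k)*10//256] for k in r))
E
```

```text
time: 28.15
position: [0.5408, -0.0099, 0.2507]
tool_rot: [-0.425, -3.111, 0.0]
ft_force: [-0.8, -0.2, -0.0]
grip_width: 0.349
grip_force: 30.0
0.18834544097634212 [ 0.54072694 -0.00994821  0.25054544] pred tab/panel px [[315.0, 288.0], [410.0, 273.0], [222.0, 274.0], [317.0, 242.0]]
@@@@@@@@@@@@@@@#*%%##%%%%###%%@@@#@@@@@@@%++++++++++++++++++*@@@@@@@@@@@@@@@#%@@%=+++*****
@@@@@@@@@@@@@@@@@%%*+%%%####%#%%%%%%@@@@@@%++++++++++++++++++%@@@@@@@@@@@@@@%%@%-=++###**+
@@@@@@@@@@@@@@@@@%@@@%%%**###**#%%%%%%%@@@@*+++++++++++++++++*@@@@@@@@@@@@@@@%@%-=++*****#
@@@@@@@@@@@@@@@%%%@@@%##****%%#%%###%%%%#@@%++++++++++++++++++%@@@@@@@@@@@@@@%%@#+=++**#%%
%@@@@@@@@@@@@@@%%%@@@%%%###*####%%%%%%%%%%%%%++++++++++++++++++@@@@@@@@@@@@@@@%@@@%%@@@@@@
%@@@@@@@@@@@%@@@@@@@%%#%%%%%%%#%%%%%%%%@*%@@@*+++++++++++++++++*@@@@@@@@@@@@@@@#%@@@#++##%
*%@%@@@@@@@@@@@@@@@@@%###*#%%%%%%%#%%%#%%@@@@%++++++++++++++++++*@@@@@@@@@@@@@@%%@@*-=%*%@
:#@@@@@@@@@@@@@@@@@@@@@%#%#%%%@%%##**#+#######*============++++++#@@@@@@@@@@@@@@%#%+-+%*%@
:-%%%@@@@@@@@@@@@@@@@@@@@##*+++==============------:---------===++@@@@@@@@%@%**###%%+=#
[... 1214 characters left out ...]
----:.....::::::::::::::::.....------::::::=--====+++==-+++++++
..........................==---......--:-::::::::::::.....:--=+-..........................
........................::#*::.......---------------:.......:-*-::........................
.......................--:+-.. ......---------------:.....  .:=-:-:.......................
.....:::..............:=:::..........::::::::::::::::..........::--.......................
:::::.................--:::::::::::::::::::::::::::::::::::::::::-=.......................
......................=-::::::::::::::::::::::::::::::::::::::::::+.......................
......................=-::::::::::::::::::::::::::::::::::::::::::=:......................
```

The filter is held upright: its panel top edge is at row ≈272 and its bottom at ≈242, both as predicted. Settle and hand in.

```bash
python3 -m crank '[[[0,0,0,0,1],[0,0,0,0,1],[0,0,0,0,1],[0,0,0,0,1],[0,0,0,0,1]]]'; python3 -c "
from bench import job
print(job.close_job())"
```

```text
time: 28.62
position: [0.5414, -0.0099, 0.2519]
tool_rot: [-0.426, -3.112, 0.0]
ft_force: [0.2, 0.4, -0.5]
grip_width: 0.354
grip_force: 30.0
the job is handed in; nothing more can be done
None
```

I handed the job in at 28.6 s, but it returned no verdict: both pots stand in their bays, the flap measured about 1.49 rad open after release (not re-measured at the end), and the filter plate is held still and upright about 10 cm above the housing.

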